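# Lay the second layer of solder ingots

### The arm

A 6-joint arm with a two-finger parallel gripper is mounted at the origin on the work surface. World frame = base frame: x ahead of the robot, y to its left, z up, the work surface at z = 0. Lengths are in m, angles in degrees, forces in N, time in s.
With the tool pointing down it reaches from about 0.25 to 0.725 m from the base axis. Payload 9.7 kg.
Tool frame: the origin (TCP) lies at the very end of the fingers, on their centre line; the grasp point (between the pads) lies 19 mm behind it (bot.grip_point_offset is the distance from the TCP to the grasp point, in m); y points along the fingers, x is the direction in which the jaws open and shut, and the axes are right-handed (so a half turn about y gives the same grasp; the last joint's range is limited). The gripper opens to 85 mm and grips with 20 to 120 N. Pads are 22 mm wide; open, the fingers measure 114 mm over their backs; the gripper's body (76 mm by 85 mm) begins 54 mm behind the grasp point. The pads swing forward as they close: fully open they stand 13 mm farther back than shut.
Start: joints at [70.073, 4.979, 10.078, 95.1, 0, 90], TCP at [0.187, 0.517, 0.231] pointing down, gripper open.
Joint ranges: [-179.16, 179.16], [-48.56, 103.87], [-65.8, 70.77], [-126.05, 130.52], [-82.76, 87.17], [-180, 180]. Speed limits (degrees/s): [127.2, 127.2, 147.25, 180, 180, 180].

### API

Orientations are given as [roll, pitch, yaw] about the fixed x, y, z axes, in that order (R = Rz(yaw) Ry(pitch) Rx(roll)).
In Python, from workcell import bot gives the robot as it stands.
- The arm moves only by the shell command python3 -m inch 'ROWS' [FORCE]. ROWS is JSON, a list of rows, each a list of 3 entries, a list of its own where there are three numbers: the shift along the tool's x, y, z in mm, then the turn, a rotation vector about the tool's x, y, z in rad, then the finger opening in mm, from 0 to 85.4. In form: [[[x, y, z], [ax, ay, az], grip], ...]. A call has 1 to 20 rows; each row is the pose to reach, as a shift and turn from the pose measured when the call began, along the tool's axes at that moment; what a row does not reach only later rows make up. A row lasts 1/10 s, in which the tool goes at most 50 mm and 8.59 degrees, less where a joint would pass 70% of its speed; a pose out of reach is approached as far as the arm can. A call with a gripper value outside its range is refused whole. The fingers move at their own pace and stop on an object; FORCE is the grip in N (left out, the last holds). Time passes only in rows, so rows that repeat a pose let the fingers close. It gives the time, the measured TCP pose, the force and the opening at its end, in the units of the state.
- bot.get_obs(): the state, without advancing time (a new reading comes with each control period).
- bot.camera(name): name is "side" or "top" or "wrist"; returns a dict with "frame" (480x640x3 uint8, red, green, blue), "mtx" (3x3 intrinsics, pixels), "origin" and "orientation" of the camera in the world. Camera axes: x right, y down, z forward; pixel columns grow to the right and rows downward; lengths in m; the calibration is good to about 2 mm. A picture is of the moment at which its call begins. There is no depth.
- bot.job_done(): hands the job in, once; it reports no verdict.
Trained networks look in a picture, given as the dict that the camera call returned (one of the last four; its "shot" number tells which), for a name from the list of things; names that differ only in an ending like _2 or _b are one class to them, and where a whole thing is asked for, a point or a joint stands for the part that bears it (a point fixed in the world has none). Each returns a list of dicts, best first, with "confidence" (0 to 1); they miss things now and then, are a little off and sometimes report something else, mostly with a low value. They report only what shows in the picture. A call takes as long as a camera call.
- bot.search_frame(picture, name): "box" ([left, top, right, bottom] in pixels, round what is visible of it).
- bot.cut_out(picture, name): "region" (480x640 bool, what is visible of it) and "box" ([left, top, right, bottom] in pixels, round what is visible of it).
The state is a dict: "time": time; "q": joint angles; "qd": joint speeds; "joint_efforts": joint torques, N m; "ee_pos": TCP position; "tcp_rot": TCP orientation; "wrist_force": force on the tool from outside, world axes, zero at the start; "torque": the same for the moment, N m; "opening": finger opening in m.
Only numpy, scipy, OpenCV 4.12 (cv2) and the standard library are available. Lean on these libraries where they do the work, as an engineer would, in place of code of your own. Each camera call takes 0.05 s, during which the arm holds its last target. There are 200 camera calls.

### The job

The bottom layer of a small ingot stack is ready on the plywood board: two grey tapered ingots side by side, wide faces down. Lay the second layer: take the two loose grey ingots that lie wide face up and set them down gently, still wide face up, crosswise over the bottom pair, one across each end of it, with their outer sides about flush with the ends of the bottom ingots and sticking out equally on both sides, so that the layer is flat. Do not push the bottom pair out of place.

Things in the scene. Friction and masses are not known exactly. Their poses are not given: they have to be found in the camera images.
- ingot_a: Loose grey ingot on the bench, wide face UP (dull dark patches on top). 112 mm long (x), 26 high. Grip its straight neck: middle 44 mm of the length, 28 wide (y). The ends taper from 44 mm at the wide face to 28 at the narrow. Origin: centre of its underside, z up. About 0.65 kg. Not wanted: a like grey one wide face down, and a copper-coloured one.
- ingot_b: Loose grey ingot on the bench, wide face UP (dull dark patches on top). 112 mm long (x), 26 high. Grip its straight neck: middle 44 mm of the length, 28 wide (y). The ends taper from 44 mm at the wide face to 28 at the narrow. Origin: centre of its underside, z up. About 0.65 kg. 
- lower_a: Grey ingot of the bottom layer, loose on an 18 mm board, wide face DOWN. 112 mm long (x), 26 high. Straight neck in the middle 44 mm of the length, 28 wide (y). The ends taper from 44 mm at the wide face to 28 at the narrow. Origin: centre of its underside, z up. lower_b lies parallel, 70 mm off towards -y, facing the same way. Upper ingots centre midway between, 35 mm either way along x.
- lower_b: Grey ingot of the bottom layer, loose on an 18 mm board, wide face DOWN. 112 mm long (x), 26 high. Straight neck in the middle 44 mm of the length, 28 wide (y). The ends taper from 44 mm at the wide face to 28 at the narrow. Origin: centre of its underside, z up. lower_a lies parallel, 70 mm off towards +y.

How it is judged (in metres and radians):
At the end, for the whole second after the job is handed in: Both wide-up grey ingots rest level (6 deg) on both bottom ingots, crosswise (12 deg), one over each end: centres 20 to 50 mm from the bottom pair's middle along its length, within 15 mm of midway across; bottom ingots flat and within 15 mm of their start ((((x of ingot_a in the frame of lower_a between 0.02 and 0.05 m and y of ingot_a in the frame of lower_a between -0.05 and -0.02 m and z of ingot_a in the frame of lower_a between 0.02 and 0.032 m and angle between the x axis of ingot_a and the y axis of lower_a, either way round below 0.21 rad and angle between the x axis of ingot_a and the y axis of lower_b, either way round below 0.21 rad and angle between ingot_a's own z axis and vertical below 0.1 rad and contact force between ingot_a and lower_a above 0.3 N and contact force between ingot_a and lower_b above 0.3 N and linear speed of ingot_a below 0.02 m/s) and (x of ingot_b in the frame of lower_a between -0.05 and -0.02 m and y of ingot_b in the frame of lower_a between -0.05 and -0.02 m and z of ingot_b in the frame of lower_a between 0.02 and 0.032 m and angle between the x axis of ingot_b and the y axis of lower_a, either way round below 0.21 rad and angle between the x axis of ingot_b and the y axis of lower_b, either way round below 0.21 rad and angle between ingot_b's own z axis and vertical below 0.1 rad and contact force between ingot_b and lower_a above 0.3 N and contact force between ingot_b and lower_b above 0.3 N and linear speed of ingot_b below 0.02 m/s)) or ((x of ingot_a in the frame of lower_a between -0.05 and -0.02 m and y of ingot_a in the frame of lower_a between -0.05 and -0.02 m and z of ingot_a in the frame of lower_a between 0.02 and 0.032 m and angle between the x axis of ingot_a and the y axis of lower_a, either way round below 0.21 rad and angle between the x axis of ingot_a and the y axis of lower_b, either way round below 0.21 rad and angle between ingot_a's own z axis and vertical below 0.1 rad and contact force between ingot_a and lower_a above 0.3 N and contact force between ingot_a and lower_b above 0.3 N and linear speed of ingot_a below 0.02 m/s) and (x of ingot_b in the frame of lower_a between 0.02 and 0.05 m and y of ingot_b in the frame of lower_a between -0.05 and -0.02 m and z of ingot_b in the frame of lower_a between 0.02 and 0.032 m and angle between the x axis of ingot_b and the y axis of lower_a, either way round below 0.21 rad and angle between the x axis of ingot_b and the y axis of lower_b, either way round below 0.21 rad and angle between ingot_b's own z axis and vertical below 0.1 rad and contact force between ingot_b and lower_a above 0.3 N and contact force between ingot_b and lower_b above 0.3 N and linear speed of ingot_b below 0.02 m/s))) and distance of each of lower_a, lower_b from where it was at the start of the episode below 0.015 m and angle between each of lower_a, lower_b's own z axis and vertical below 0.1 rad); the robot touches nothing.
It fails at once if an ingot is dropped or thrown down on the bottom layer (faster than 0.6 m/s, a fall of some 20 mm, close above it) ((linear speed of ingot_a above 0.6 m/s and horizontal distance between ingot_a and lower_a below 0.08 m and z of ingot_a in the frame of lower_a below 0.06 m) or (linear speed of ingot_b above 0.6 m/s and horizontal distance between ingot_b and lower_a below 0.08 m and z of ingot_b in the frame of lower_a below 0.06 m)).
It also fails if it takes over 58 s, if anything falls off the work surface, if the arm or the gripper's body presses on something with over 40 N, if the wrist force passes 120 N, or if a joint passes its speed limit or range.

## Working session

There is one attempt and no reset: what is moved stays moved. The work goes in short steps, Python scripts to look and compute and a shell command to move; the robot and the scene stay as the last step left them, time stands still between calls to the robot, and variables do not carry over. Pictures are saved under pics/ and viewed, about 8 in all and at most 12, crops included, and the job is handed in when it is done.

```bash
mkdir -p pics; ls; python3 - <<'E'
from workcell import bot
import cv2,numpy as np
o=bot.get_obs();print(o)
for n in ["top","side"]:
    p=bot.camera(n);cv2.imwrite(f"pics/{n}0.png",p["frame"][:,:,::-1]);print(n,p["mtx"],p["origin"],p["orientation"])
    for c in ["ingot_a","lower_a"]:
        for d in bot.cut_out(p,c):
            r=cv2.minAreaRect(np.argwhere(d["region"])[:,::-1].astype(np.float32));print(c,round(d["confidence"],2),d["box"],r)
E
```

```text
pics
{'time': 0.0, 'q': array([ 7.00734382e+01,  5.01137778e+00,  1.00325505e+01,  9.51001850e+01,
       -8.91588491e-05,  9.00011962e+01]), 'qd': array([ 0.05256831,  0.00383233,  0.06214947,  0.02305786,  0.0198642 ,
       -0.00512262]), 'joint_efforts': array([-5.11631370e-04, -5.20392752e+01,  4.64803147e+01,  1.63529674e-02,
       -6.57482474e-05, -6.38039893e-06]), 'ee_pos': array([0.18736529, 0.51684083, 0.23056337]), 'tcp_rot': array([-9.00000908e+01,  7.90123337e-02,  7.00722420e+01]), 'wrist_force': array([ 0.17394478,  0.02391263, -0.81581992]), 'torque': array([-0.0278859 ,  0.01660339,  0.00714836]), 'opening': 0.08519341833496089}
top [[590.64907066   0.         322.20288651]
 [  0.         590.64907066 251.08370357]
 [  0.           0.           1.        ]] [0.3958943  0.02043565 1.02905593] [-172.06844833   -0.7535514   -88.76784625]
ingot_a 0.92 [367.2, 267.8, 406.6, 333.0] ((385.88238525390625, 300.0294189453125), (66.45475006103516, 25.951309204101562), 75.96376037597656)
ingot_a 0.63 [362.6, 181.0, 396.6, 244.2] ((379.0662536621094, 210.33148193359375), (24.96
[... 426 characters left out ...]
]
 [  0.           0.           1.        ]] [-0.01397881 -0.53242399  0.59812968] [-124.73461026   -1.06308762  -46.56550503]
ingot_a 0.92 [291.1, 276.0, 339.3, 335.0] ((312.4505920410156, 303.5223693847656), (27.649059295654297, 62.52568435668945), 39.09385299682617)
ingot_a 0.67 [338.6, 240.6, 399.0, 282.8] ((366.3448181152344, 260.862060546875), (23.026222229003906, 59.79389953613281), 68.19859313964844)
lower_a 0.89 [207.8, 203.4, 243.4, 237.0] ((224.2562255859375, 220.91993713378906), (22.483247756958008, 46.189788818359375), 27.64597511291504)
lower_a 0.59 [242.9, 204.5, 276.5, 242.9] ((257.8000183105469, 223.9000244140625), (21.913463592529297, 46.510215759277344), 26.56505012512207)
```

View both.

```bash
python3 - <<'E'
import cv2
a=cv2.imread("pics/top0.png")[130:390,120:480];cv2.imwrite("pics/top0c.png",cv2.resize(a,None,fx=2.2,fy=2.2,interpolation=2))
E
```

```text
(no output)
```

View pics/top0c.png

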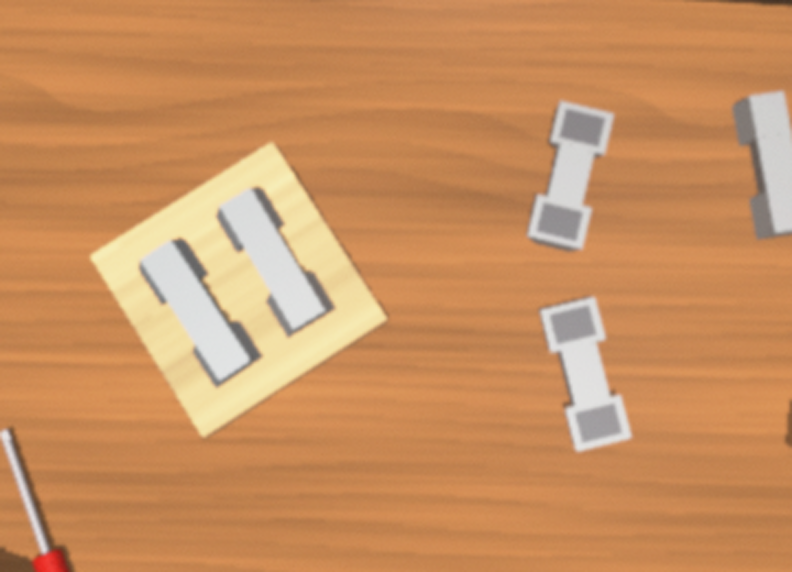

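View pics/side0.png

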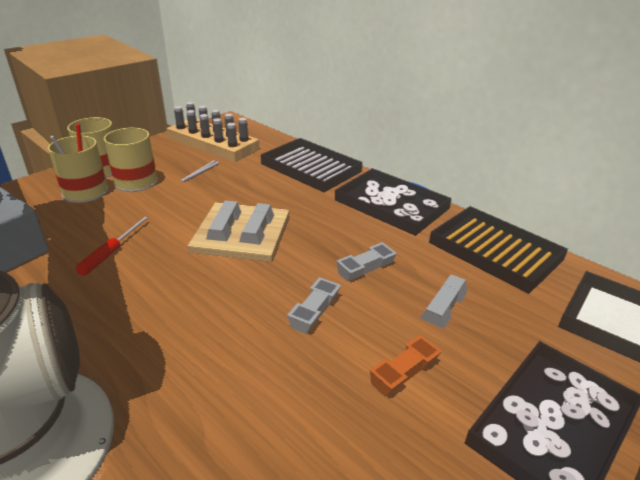

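```bash
cat > h.py <<'E'
from workcell import bot
import cv2,numpy as np
from scipy.spatial.transform import Rotation as R
def w(p,uv,z):
    uv=np.atleast_2d(np.array(uv,float));M=R.from_euler('xyz',p["orientation"],degrees=True).as_matrix()
    d=np.c_[uv,np.ones(len(uv))]@np.linalg.inv(p["mtx"]).T@M.T
    o=np.array(p["origin"]);return o+d*((z-o[2])/d[:,2])[:,None]
def rect(p,reg,z):
    c=cv2.findContours(reg.astype(np.uint8),cv2.RETR_EXTERNAL,cv2.CHAIN_APPROX_NONE)[0];c=max(c,key=len)[:,0,:]
    (x,y),(a,b),t=cv2.minAreaRect((w(p,c,z)[:,:2]*1000).astype(np.float32))
    if a<b:a,b,t=b,a,t+90
    return np.round([x,y,a,b,(t+90)%180-90],1)
def to(x,y,z,yaw):
    """shift (mm) / rotvec in current tool frame to TCP x,y,z(mm), tool x axis at yaw deg, tool down"""
    o=bot.get_obs();A=R.from_euler('xyz',o["tcp_rot"],degrees=True)
    yaw=o["tcp_rot"][2]+(yaw-o["tcp_rot"][2]+90)%180-90
    B=R.from_euler('xyz',[-90,0,yaw],degrees=True)
    print("shift",A.inv().apply(np.array([x,y,z])-o["ee_pos"]*1000).round(1),"turn",(A.inv()*B).as_rotvec().round(3),"yaw",round(yaw,1),"t",o["time"])
E
python3 - <<'E'
from h import *
p=bot.camera("top")
for c in ["ingot_a","lower_a"]:
    for d in bot.cut_out(p,c)[:2]: print(c,rect(p,d["region"],.026 if c=="ingot_a" else .044))
for q in ([(219,205),(258,188),(326,307),(290,333)],[(142,262),(180,241),(252,360),(219,383)]):
    P=w(p,np.array(q)/2.2+[120,130],.044)[:,:2]*1000; a=(P[2]+P[3]-P[0]-P[1])/2
    print(P.mean(0).round(1),np.linalg.norm(a).round(1),np.degrees(np.arctan2(a[1],a[0])).round(1))
E
```

```text
ingot_a [609.6 -87.5 118.8  47.2 -12.5]
ingot_a [454.8 -99.7 111.3  44.5  14.7]
lower_a [535.5 141.2 116.5  44.8  32.8]
lower_a [496.  197.2 116.8  43.8  35.4]
[536.9 141.9] 110.0 -148.9
[494.7 197.2] 108.8 -146.0
```

```bash
python3 - <<'E'
from h import *
to(455,-100,180,104.7)
E
```

```text
shift [-488.9   51.3 -461.9] turn [-0.    -0.604 -0.   ] yaw 104.7 t 0.45
```

```bash
python3 -m inch '[[[-489,20,-462],[0,-0.604,0],60],[[-489,20,-462],[0,-0.604,0],60],[[-489,20,-462],[0,-0.604,0],60],[[-489,20,-462],[0,-0.604,0],60],[[-489,20,-462],[0,-0.604,0],60],[[-489,20,-462],[0,-0.604,0],60],[[-489,51,-462],[0,-0.604,0],60],[[-489,51,-462],[0,-0.604,0],60],[[-489,51,-462],[0,-0.604,0],60],[[-489,51,-462],[0,-0.604,0],60],[[-489,51,-462],[0,-0.604,0],60],[[-489,51,-462],[0,-0.604,0],60],[[-489,51,-462],[0,-0.604,0],60],[[-489,51,-462],[0,-0.604,0],60],[[-489,51,-462],[0,-0.604,0],60],[[-489,51,-462],[0,-0.604,0],60],[[-489,51,-462],[0,-0.604,0],60],[[-489,51,-462],[0,-0.604,0],60]]' 60; python3 - <<'E'
from h import *
p=bot.camera("wrist");cv2.imwrite("pics/w1.png",p["frame"][:,:,::-1]);print(p["origin"],p["orientation"])
for d in bot.cut_out(p,"ingot_a")[:3]: print(d["confidence"],d["box"],rect(p,d["region"],.026))
to(455,-100,180,104.7)
E
```

```text
time: 2.25
ee_pos: [0.455, -0.0992, 0.1807]
tcp_rot: [-90.0, 0.0, 104.8]
wrist_force: [0.2, 0.0, -0.5]
opening: 0.0597
[ 0.38358389 -0.11629693  0.32397504] [1.63047167e+02 1.01598214e-02 1.04724461e+02]
0.72 [249.4, 322.8, 349.4, 428.7] [605.7 -84.3 123.9  44.7 -13.3]
0.72 [294.6, 146.4, 356.4, 291.7] [454.9 -98.5 114.2  45.3  15. ]
shift [-0.7  0.7  0.3] turn [ 0.001  0.001 -0.   ] yaw 104.7 t 2.35
```

View pics/w1.png

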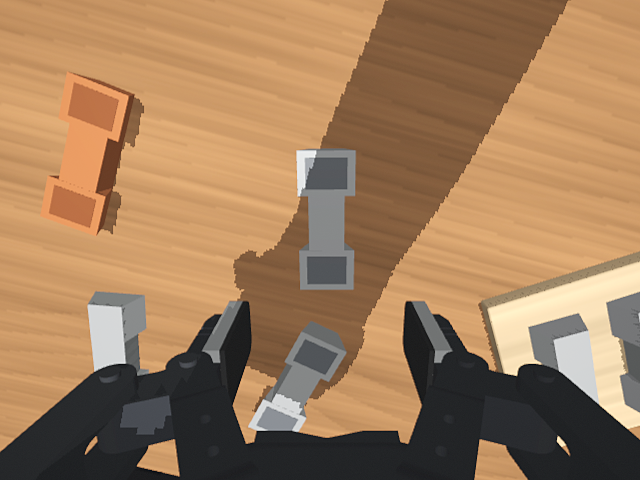

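Wrist view: the target ingot at (327,220) is centred ahead of the fingers and matches the top view within about 1 mm. Descending on it.

```bash
python3 -m inch '[[[0,50,0],[0,0,0],60],[[0,100,0],[0,0,0],60],[[0,150,0],[0,0,0],60],[[0,168,0],[0,0,0],60],[[0,177,0],[0,0,0],60],[[0,177,0],[0,0,0],60],[[0,177,0],[0,0,0],20],[[0,177,0],[0,0,0],20],[[0,177,0],[0,0,0],20],[[0,177,0],[0,0,0],20],[[0,177,0],[0,0,0],20],[[0,177,0],[0,0,0],20],[[0,177,0],[0,0,0],20]]' 60
```

```text
time: 3.65
ee_pos: [0.4564, -0.0995, 0.0055]
tcp_rot: [-90.2, 0.1, 104.8]
wrist_force: [-1.1, 1.2, 7.3]
opening: 0.0268
```

```bash
python3 -m inch '[[[0,-40,0],[0,0,0],20],[[0,-90,0],[0,0,0],20],[[0,-140,0],[0,0,0],20],[[0,-140,0],[0,0,0],20],[[0,-140,0],[0,0,0],20]]'; python3 - <<'E'
from h import *
p=bot.camera("wrist");cv2.imwrite("pics/w2.png",p["frame"][:,:,::-1])
for pn in ("top",):
  p=bot.camera(pn)
  for d in bot.cut_out(p,"lower_a")[:2]: print(d["confidence"],rect(p,d["region"],.044))
P=np.array([[536.5,141.5],[495.3,197.2]]);m=P.mean(0);print(m)
for t in (33,35,37):
  for s in (1,-1): print(t,m+35*s*np.array([np.cos(np.radians(t)),np.sin(np.radians(t))]))
to(516,169,150,34)
E
```

```text
time: 4.15
ee_pos: [0.4563, -0.0995, 0.1462]
tcp_rot: [-90.3, 0.1, 104.8]
wrist_force: [-0.2, 0.5, -8.0]
opening: 0.0264
0.69 [496.2 197.3 116.3  44.7  35.3]
0.62 [536.6 141.5 116.1  44.   33.5]
[515.9  169.35]
33 [545.25346988 188.41236623]
33 [486.54653012 150.28763377]
35 [544.57032155 189.42517527]
35 [487.22967845 149.27482473]
37 [543.85224285 190.41352581]
37 [487.94775715 148.28647419]
shift [ 243.8   -6.5 -127.4] turn [0.    1.235 0.   ] yaw 34.0 t 4.3
```

View pics/w2.png

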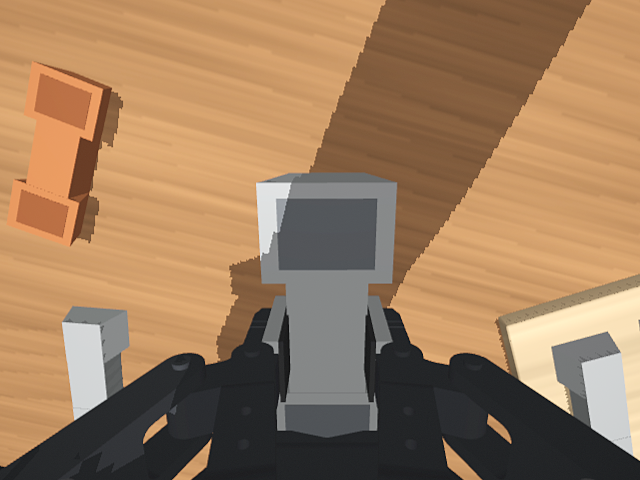

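```bash
python3 - <<'E'
from h import *
to(544.5,189.5,146,35)
E
```

```text
shift [ 256.3   -2.5 -160.2] turn [0.    1.218 0.   ] yaw 35.0 t 4.3
```

```bash
python3 -m inch '[[[40,-2,-25],[0,0.12,0],20],[[80,-2,-50],[0,0.26,0],20],[[120,-2,-75],[0,0.40,0],20],[[160,-2,-100],[0,0.54,0],20],[[200,-2,-125],[0,0.68,0],20],[[235,-2,-147],[0,0.82,0],20],[[256,-2,-160],[0,0.96,0],20],[[256,-2,-160],[0,1.10,0],20],[[256,-2,-160],[0,1.218,0],20],[[256,-2,-160],[0,1.218,0],20],[[256,-2,-160],[0,1.218,0],20],[[256,-2,-160],[0,1.218,0],20]]'; python3 - <<'E'
from h import *
p=bot.camera("wrist");cv2.imwrite("pics/w3.png",p["frame"][:,:,::-1])
to(544.5,189.5,56,35)
E
```

```text
time: 5.5
ee_pos: [0.5441, 0.1888, 0.1448]
tcp_rot: [-90.0, 0.0, 35.1]
wrist_force: [-0.6, -0.0, -5.9]
opening: 0.0266
shift [ 0.7 89.1  0.3] turn [-0.     0.001 -0.   ] yaw 35.0 t 5.55
```

View pics/w3.png

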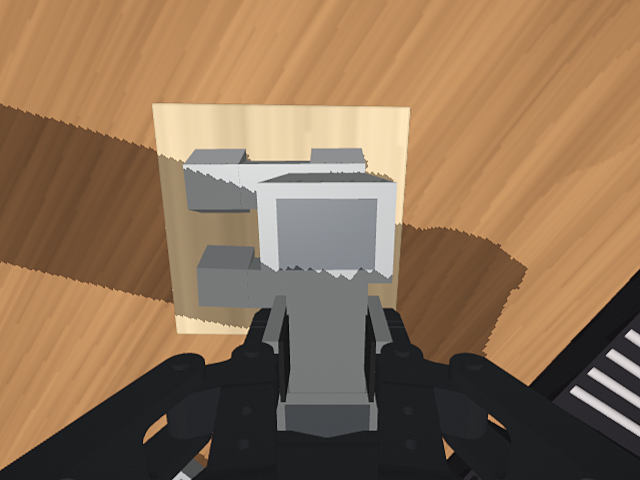

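The held ingot (centre about (327,235)) is square to the bottom pair, whose ends at (185..366, 155) run level in the picture. Lowering.

```bash
python3 -m inch '[[[1,40,0],[0,0,0],20],[[1,75,0],[0,0,0],20],[[1,87,0],[0,0,0],20],[[1,90,0],[0,0,0],20],[[1,92,0],[0,0,0],20],[[1,92,0],[0,0,0],20],[[1,92,0],[0,0,0],20]]'
```

```text
time: 6.25
ee_pos: [0.5458, 0.1897, 0.0548]
tcp_rot: [-90.0, -0.1, 35.1]
wrist_force: [-0.5, -0.6, -6.7]
opening: 0.0268
```

```bash
python3 -m inch '[[[0,1,0],[0,0,0],20],[[0,2,0],[0,0,0],20],[[0,2,0],[0,0,0],20],[[0,2,0],[0,0,0],20]]'
```

```text
time: 6.65
ee_pos: [0.5458, 0.1897, 0.0528]
tcp_rot: [-90.0, -0.1, 35.1]
wrist_force: [-0.3, -0.1, -6.5]
opening: 0.0269
```

```bash
python3 -m inch '[[[0,1,0],[0,0,0],20],[[0,2,0],[0,0,0],20],[[0,2,0],[0,0,0],20],[[0,2,0],[0,0,0],20]]'; python3 -m inch '[[[0,1,0],[0,0,0],20],[[0,1,0],[0,0,0],20],[[0,1,0],[0,0,0],20]]'
```

```text
time: 7.05
ee_pos: [0.5458, 0.1897, 0.0507]
tcp_rot: [-90.0, -0.1, 35.1]
wrist_force: [-0.1, -0.5, -6.8]
opening: 0.0267
time: 7.35
ee_pos: [0.5458, 0.1897, 0.0497]
tcp_rot: [-90.0, -0.1, 35.1]
wrist_force: [0.2, 0.0, -6.3]
opening: 0.0266
```

```bash
python3 -m inch '[[[0,1,0],[0,0,0],20],[[0,1,0],[0,0,0],20],[[0,1,0],[0,0,0],20]]'; python3 -m inch '[[[0,1,0],[0,0,0],20],[[0,1,0],[0,0,0],20],[[0,1,0],[0,0,0],20]]'
```

```text
time: 7.65
ee_pos: [0.5459, 0.1898, 0.0496]
tcp_rot: [-90.0, -0.2, 35.1]
wrist_force: [-4.6, -1.0, 6.0]
opening: 0.0266
time: 7.95
ee_pos: [0.5459, 0.1897, 0.0496]
tcp_rot: [-90.1, -0.2, 35.1]
wrist_force: [-5.0, -1.8, 7.0]
opening: 0.0264
```

```bash
python3 -m inch '[[[0,0,0],[0,0,0],32],[[0,0,0],[0,0,0],36],[[0,0,0],[0,0,0],42],[[0,0,0],[0,0,0],44],[[0,0,0],[0,0,0],44],[[0,0,0],[0,0,0],44]]'; python3 -m inch '[[[0,-20,0],[0,0,0],44],[[0,-60,0],[0,0,0],44],[[0,-110,0],[0,0,0],44],[[0,-140,0],[0,0,0],44],[[0,-140,0],[0,0,0],44]]';  python3 - <<'E'
from h import *
p=bot.camera("wrist");cv2.imwrite("pics/w4.png",p["frame"][:,:,::-1])
for d in bot.cut_out(p,"ingot_a")[:3]: print(d["confidence"],rect(p,d["region"],.070))
for d in bot.cut_out(p,"lower_a")[:3]: print("L",d["confidence"],rect(p,d["region"],.044))
p=bot.camera("top")
for d in bot.cut_out(p,"ingot_a")[:3]: print(d["confidence"],rect(p,d["region"],.070),rect(p,d["region"],.026))
to(606,-86,190,-13+90)
E
```

```text
time: 8.55
ee_pos: [0.5459, 0.1897, 0.0495]
tcp_rot: [-90.1, -0.2, 35.1]
wrist_force: [0.3, 0.1, -0.6]
opening: 0.0441
time: 9.05
ee_pos: [0.5471, 0.1901, 0.1948]
tcp_rot: [-90.2, -0.6, 35.1]
wrist_force: [0.6, 0.9, -0.7]
opening: 0.0438
0.88 [544.9 193.1 113.7  44.1 -54.7]
0.66 [558.  -37.8  39.1  20.4 -60.7]
L 0.74 [516.8 141.2  74.   42.7  34.2]
L 0.68 [475.7 191.4  66.5  39.7  34.9]
0.7 [599.7 -81.9 111.5  42.6 -12.5] [609.1 -86.6 116.6  44.5 -12.5]
0.6 [562.3 165.7  51.2  44.7 -54.8] [569.9 172.3  53.6  46.7 -54.8]
shift [-108.3   -2.1 -260.5] turn [ 0.001 -0.731  0.001] yaw 77.0 t 9.3
```

View pics/w4.png

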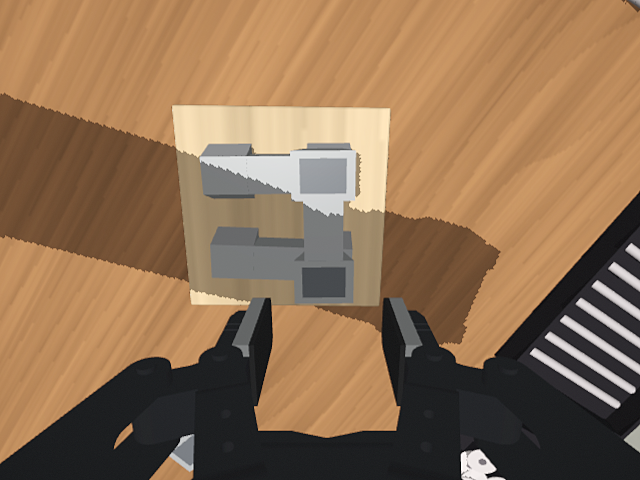

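First ingot is flat across the right ends at about (327,225): x ≈ +37 mm, ≈ +3 mm off midway. Now the second one.

```bash
python3 -m inch '[[[-20,-2,-48],[0,-0.14,0],60],[[-40,-2,-96],[0,-0.28,0],60],[[-60,-2,-144],[0,-0.42,0],60],[[-80,-2,-192],[0,-0.56,0],60],[[-98,-2,-235],[0,-0.70,0],60],[[-108,-2,-260],[0,-0.731,0],60],[[-108,-2,-260],[0,-0.731,0],60],[[-108,-2,-260],[0,-0.731,0],60],[[-108,-2,-260],[0,-0.731,0],60],[[-108,-2,-260],[0,-0.731,0],60]]'; python3 - <<'E'
from h import *
p=bot.camera("wrist");cv2.imwrite("pics/w5.png",p["frame"][:,:,::-1])
for d in bot.cut_out(p,"ingot_a")[:3]: print(d["confidence"],d["box"],rect(p,d["region"],.026))
to(606,-86,6,77)
E
```

```text
time: 10.3
ee_pos: [0.6058, -0.0842, 0.1897]
tcp_rot: [-90.0, -0.0, 77.0]
wrist_force: [-0.5, 0.3, 0.0]
opening: 0.0599
0.85 [622.6, 89.4, 640.0, 123.8] [5.728e+02 1.580e+02 2.320e+01 1.080e+01 1.000e-01]
0.69 [292.2, 153.1, 353.6, 291.0] [611.2 -85.2 115.5  44.9 -12.3]
shift [ -1.8 183.9  -0.3] turn [0.001 0.001 0.   ] yaw 77.0 t 10.4
```

View pics/w5.png

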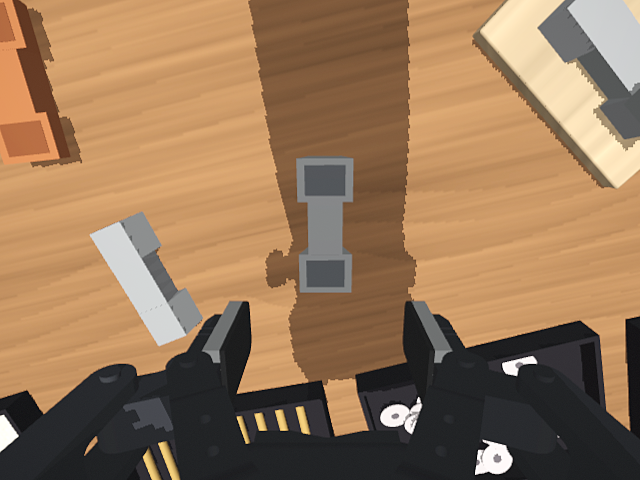

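```bash
python3 -m inch '[[[0,50,-4],[0,0,0],60],[[0,100,-4],[0,0,0],60],[[0,150,-4],[0,0,0],60],[[0,177,-4],[0,0,0],60],[[0,185,-4],[0,0,0],60],[[0,185,-4],[0,0,0],60],[[0,185,-4],[0,0,0],20],[[0,185,-4],[0,0,0],20],[[0,185,-4],[0,0,0],20],[[0,185,-4],[0,0,0],20],[[0,185,-4],[0,0,0],20],[[0,185,-4],[0,0,0],20],[[0,185,-4],[0,0,0],20]]' 60
```

```text
time: 11.7
ee_pos: [0.6115, -0.0854, 0.0076]
tcp_rot: [-90.3, -0.0, 77.1]
wrist_force: [-0.6, -1.2, 7.3]
opening: 0.0264
```

```bash
python3 -m inch '[[[0,-40,0],[0,0,0],20],[[0,-90,0],[0,0,0],20],[[0,-140,0],[0,0,0],20],[[0,-140,0],[0,0,0],20],[[0,-140,0],[0,0,0],20]]'; python3 - <<'E'
from h import *
to(487,149.5,146,35)
E
```

```text
time: 12.2
ee_pos: [0.6114, -0.0855, 0.1488]
tcp_rot: [-90.4, -0.1, 77.0]
wrist_force: [-0.6, 1.2, -5.6]
opening: 0.0268
shift [201.1   1.7 173.9] turn [0.007 0.734 0.004] yaw 35.0 t 12.2
```

```bash
python3 -m inch '[[[36,2,31],[0,0.12,0],20],[[72,2,62],[0,0.25,0],20],[[108,2,94],[0,0.38,0],20],[[144,2,125],[0,0.51,0],20],[[180,2,156],[0,0.64,0],20],[[201,2,174],[0.007,0.734,0.004],20],[[201,2,174],[0.007,0.734,0.004],20],[[201,2,174],[0.007,0.734,0.004],20],[[201,2,174],[0.007,0.734,0.004],20],[[201,2,174],[0.007,0.734,0.004],20]]'; python3 - <<'E'
from h import *
p=bot.camera("wrist");cv2.imwrite("pics/w6.png",p["frame"][:,:,::-1])
to(487,149.5,56,35)
E
```

```text
time: 13.2
ee_pos: [0.487, 0.1485, 0.1449]
tcp_rot: [-90.0, 0.1, 35.0]
wrist_force: [-0.1, -0.1, -5.2]
opening: 0.0265
shift [ 0.6 89.1  0.8] turn [-0.    -0.001 -0.001] yaw 35.0 t 13.25
```

View pics/w6.png

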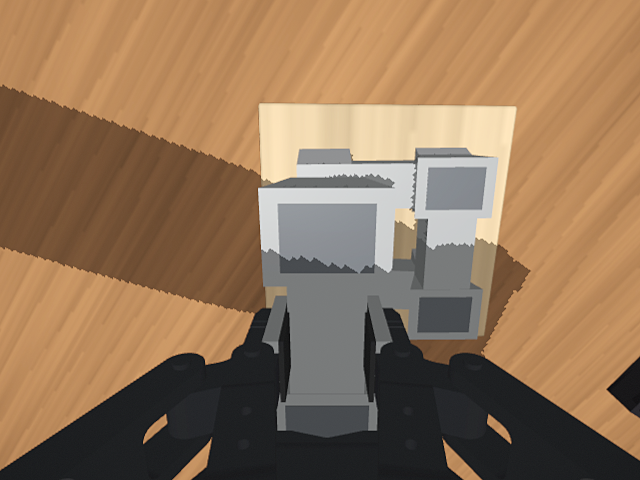

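The held ingot (centre about (327,240)) is parallel to the placed one (about (450,250)) and clear of it. Lowering until contact.

```bash
python3 -m inch '[[[1,40,1],[0,0,0],20],[[1,75,1],[0,0,0],20],[[1,86,1],[0,0,0],20],[[1,89,1],[0,0,0],20],[[1,91,1],[0,0,0],20],[[1,91,1],[0,0,0],20],[[1,91,1],[0,0,0],20]]';python3 -m inch '[[[0,1,0],[0,0,0],20],[[0,1,0],[0,0,0],20],[[0,1,0],[0,0,0],20]]'
```

```text
time: 13.95
ee_pos: [0.4881, 0.1501, 0.0556]
tcp_rot: [-90.0, -0.0, 34.9]
wrist_force: [0.3, -0.9, -5.4]
opening: 0.0264
time: 14.25
ee_pos: [0.4882, 0.1502, 0.0549]
tcp_rot: [-90.0, -0.1, 34.9]
wrist_force: [0.4, 0.4, -4.8]
opening: 0.0267
```

```bash
python3 -m inch '[[[0,1,0],[0,0,0],20],[[0,1,0],[0,0,0],20],[[0,1,0],[0,0,0],20]]';python3 -m inch '[[[0,1,0],[0,0,0],20],[[0,1,0],[0,0,0],20],[[0,1,0],[0,0,0],20]]'
```

```text
time: 14.55
ee_pos: [0.4881, 0.1502, 0.0538]
tcp_rot: [-90.0, -0.1, 34.9]
wrist_force: [0.0, 0.3, -5.8]
opening: 0.0264
time: 14.85
ee_pos: [0.4881, 0.1502, 0.0528]
tcp_rot: [-90.0, -0.1, 34.9]
wrist_force: [-0.2, 0.5, -4.3]
opening: 0.0262
```

```bash
python3 -m inch '[[[0,1,0],[0,0,0],20],[[0,1,0],[0,0,0],20],[[0,1,0],[0,0,0],20]]';python3 -m inch '[[[0,1,0],[0,0,0],20],[[0,1,0],[0,0,0],20],[[0,1,0],[0,0,0],20]]'
```

```text
time: 15.15
ee_pos: [0.4881, 0.1501, 0.0518]
tcp_rot: [-90.0, -0.1, 34.9]
wrist_force: [0.8, -0.0, -4.5]
opening: 0.027
time: 15.45
ee_pos: [0.4882, 0.1502, 0.0516]
tcp_rot: [-90.0, -0.1, 34.9]
wrist_force: [-5.0, -0.1, 6.5]
opening: 0.0264
```

Contact at 51.6 mm, as predicted from the grip height. Release and retreat.

```bash
python3 -m inch '[[[0,0,0],[0,0,0],32],[[0,0,0],[0,0,0],36],[[0,0,0],[0,0,0],42],[[0,0,0],[0,0,0],44],[[0,0,0],[0,0,0],44],[[0,0,0],[0,0,0],44]]'; python3 -m inch '[[[0,-20,0],[0,0,0],44],[[0,-60,0],[0,0,0],44],[[0,-110,0],[0,0,0],44],[[0,-150,0],[0,0,0],44],[[0,-180,-50],[0,0,0],44],[[0,-180,-100],[0,0,0],44],[[0,-180,-150],[0,0,0],44],[[0,-180,-150],[0,0,0],44],[[0,-180,-150],[0,0,0],44]]';  python3 - <<'E'
from h import *
m=np.array([516,169.4]);t=np.radians(35);M=np.array([[np.cos(t),np.sin(t)],[-np.sin(t),np.cos(t)]])
for n in("wrist","top"):
  p=bot.camera(n);cv2.imwrite(f"pics/end_{n}.png",p["frame"][:,:,::-1])
  for c,z in(("ingot_a",.07),("lower_a",.044)):
    for d in bot.cut_out(p,c)[:2]: r=rect(p,d["region"],z);print(n,c,round(d["confidence"],2),r,"rel",(M@(r[:2]-m)).round(1))
a=cv2.imread("pics/end_wrist.png");b=cv2.resize(cv2.imread("pics/end_top.png")[180:340,150:320],(510,480),interpolation=2)
cv2.imwrite("pics/end.png",cv2.resize(np.hstack([a,b]),(800,334)))
E
```

```text
time: 16.05
ee_pos: [0.4882, 0.1502, 0.0515]
tcp_rot: [-90.0, -0.1, 34.9]
wrist_force: [-0.2, -0.2, 0.3]
opening: 0.0435
time: 16.95
ee_pos: [0.5742, 0.0259, 0.2309]
tcp_rot: [-90.0, -0.0, 34.8]
wrist_force: [0.1, 0.2, -0.6]
opening: 0.0443
wrist ingot_a 0.64 [503.8 130.   62.4  44.  -55.2] rel [-32.6 -25.3]
wrist ingot_a 0.59 [561.1 170.7  61.3  44.1 -54.5] rel [ 37.7 -24.8]
wrist lower_a 0.9 [539.4 145.3  30.9  30.6 -57.4] rel [  5.3 -33.2]
wrist lower_a 0.54 [468.5 150.4   3.8   2.6  34.8] rel [-49.8  11.7]
top ingot_a 0.77 [544.8 190.1 110.7  43.8 -54.3] rel [35.5  0.4]
top ingot_a 0.57 [471.  173.3  52.5  43.3 -57.4] rel [-34.6  29. ]
top lower_a 0.9 [502.  201.7  30.8  27.3 -54.1] rel [ 7.1 34.5]
```

View pics/end.png

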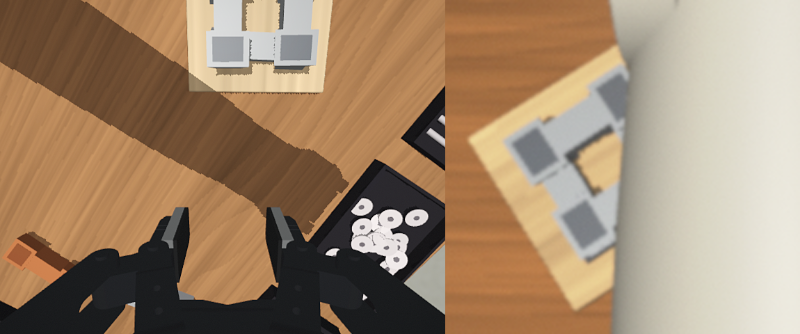

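Both upper ingots lie flat across the pair with their ends level with each other; the measured offsets along the pair are about −33 and +36 mm. The gripper is clear, so I am handing in.

```bash
python3 -c "
from workcell import bot
print(bot.job_done())"
```

```text
the job is handed in; nothing more can be done
None
```

I laid both wide-up ingots crosswise over the bottom pair, lowered them to light contact, released them and handed the job in. No verdict was reported. The robot's clock read about 17 s, against the 58 s limit.

- **Placement:** the last pictures put the two ingots at about +36 mm and −33 mm along the pair and within about 1 mm of midway. They lie square to the pair within about 2.5°. A picture taken right after the first placing had put that ingot at +37 mm and 3 mm off midway. All of this is well inside the limits.
- **Level and contact:** I did not measure tilt directly. Both ingots look flat in the pictures, and both touched down at the height expected from the grip.
- **Forces:** the wrist force readings stayed within about 8 N, and the gripper was well clear at hand-in.
- **Incomplete checks:** the arm hid part of the stack from the top camera, and the wrist picture showed only its near half. The second ingot was therefore checked only by its two ends, seen in different pictures. The bottom pair was too covered to measure again, but nothing in view looked shifted.

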